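# Back off the tablet press by one turn

## Robot

A 7-joint arm with a two-finger parallel gripper is mounted at the origin on the work surface. World frame = base frame: x ahead of the robot, y to its left, z up, the work surface at z = 0. Lengths are in m, angles in rad, forces in N, time in s.
With the tool pointing down it reaches from about 0.425 to 0.925 m from the base axis. Payload 6.8 kg.
Tool frame: the origin (TCP) lies at the very end of the fingers, on their centre line; the grasp point (between the pads) lies bot.grip_point_offset behind it (bot.grip_point_offset is the distance from the TCP to the grasp point, in m); z points along the fingers, y is the line along which they close (so a half turn about z gives the same grasp; the last joint's range is limited). The gripper opens to 85 mm and grips with 20 to 120 N. Pads are 22 mm wide; open, the fingers measure 114 mm over their backs; the gripper's body (76 mm by 85 mm) begins 54 mm behind the grasp point. The pads swing forward as they close: fully open they stand 13 mm farther back than shut.
Start: joints at [-1.368, 0.477, 0.022, 1.555, -0.011, 1.109, -0.083], TCP at [0.206, 0.643, 0.231] pointing down, gripper open.
Joint ranges: [-2.96, 2.96], [-0.34, 2.1], [-1.41, 1.46], [0.24, 2.44], [-1.37, 4.51], [0.17, 1.92], [-2.96, 2.96]. Speed limits (rad/s): [2.39, 2.39, 3.14, 3.14, 3.14, 3.14, 3.14].

## Interface

Orientations are given as a unit quaternion [w, x, y, z].
In Python, from station import bot, imaging gives the robot as it stands. The module is installed in compiled form; this text tells all that it offers.
- The arm moves only by the tool carry_out, never from a script. Its argument "targets" is one flat list of numbers, 5 for each row, row after row: the closure in counts, from 0 (fully open) to 255 (shut), then the shift along the world's x, y, z in mm, then the turn about the world's z in degrees. A call has 1 to 20 rows; each row shifts and turns the commanded pose from where the row before left it; what a row does not reach is not made up. A row lasts 1/10 s, in which the tool goes at most 50 mm and 8.59 degrees, less where a joint would pass 70% of its speed; a pose out of reach is approached as far as the arm can. A call is refused whole if a number of a shift passes 50 or a number of a turn 8.59, either way. A call with a gripper value outside its range is refused whole. The fingers move at their own pace and stop on an object; "newtons" is the grip in N (left out, the last holds). Time passes only in rows, so rows that do not move let the fingers close. It gives the time, the measured TCP pose, the force, the opening and the grip force at its end, in the units of the state.
- bot.get_obs(): the state, without advancing time (a new reading comes with each control period).
- imaging.read_camera(name): name is "scene" or "top"; returns a dict with "frame" (384x512x3 uint8, red, green, blue), "fov_y" (degrees; the focal length in pixels is half the picture's height over the tangent of half this angle, whatever the lens; pixels are square), "cx", "cy" (the principal point, pixels), "k1" (the pictures are not rectified: a ray, as slopes to the right and down, at radius r is drawn at 1 + k1 r^2 times it, then the intrinsics apply), "pose" (4x4, takes a point from camera to world coordinates). Camera axes: x right, y up, looking along -z (the intrinsics and any distortion apply to the point x, -y, -z); pixel columns grow to the right and rows downward; lengths in m; the calibration is good to about 2 mm. A picture is of the moment at which its call begins. There is no depth.
- bot.hand_in(): hands the job in; it is judged then, once.
The state is a dict: "t": time; "q": joint angles; "joint_vel": joint speeds; "joint_torque": joint torques, N m; "eef_pos": TCP position; "tool_rot": TCP orientation; "contact_force": force on the tool from outside, world axes, zero at the start; "torque": the same for the moment, N m; "gripper_width": opening from 0.0 (shut) to 1.0 (fully open); "grasp_force": force on a finger pad.
Only numpy, scipy, OpenCV 4.12 (cv2) and the standard library are available. Lean on these libraries where they do the work, as an engineer would, in place of code of your own. Each camera call takes 0.05 s, during which the arm holds its last target. There are 200 camera calls.

## Task

The glue under the tablet's back cover has cured: ease the small bench press off by pushing its hand wheel round anticlockwise (seen from above) by the upright handle with your fingertips, through exactly one full turn, so that the handle ends where it began. Then leave the wheel at rest and move clear. Leave the tablet and the things lying about where they are.

Things in the scene. Friction and masses are not known exactly. Their poses are not given: they have to be found in the camera images.
- wheel_centre (a point): Centre of the level hand wheel on top of a small bench press, on its upright axis, 150 mm above the table. Steel rim 150 mm across (centre line radius 68 mm, top 157 mm above the table), three spokes, hub 34 mm across, its nut up to 166 mm. Axes are the press's: base 170 mm along x, 280 along y, a bridge along y below the wheel, top at 130 mm.
- handle_mid (a point): Middle of the wheel's only upright handle, a black round grip 22 mm in diameter standing on the rim at the end of one spoke, 68 mm from the wheel's axis; this point is 185 mm above the table. The grip spans 160 to 210 mm above the table; it spins freely about its own upright axis and goes round with the wheel.
- wheel (a joint): Turn of the wheel in rad, growing anticlockwise seen from above; 0 with the handle on the +x side of wheel_centre's axes. Starts between -2.5 and 2.5 and counts on through whole turns; no stop within 1.4 turns of the start that way. Stiff: needs about 0.12 N m (2 N at the handle), stays where it is left, hardly coasts. A turn lifts the pad below by 4 mm.
- handle: The same handle as a body; origin on the rim's centre line under the grip, 150 mm above the table, z up along the grip, about which it spins freely.
- tablet: Grey tablet, 125 x 196 x 8 mm, lying loose on the press bed under the pad; origin under its centre. Not to be disturbed.
- meter: Bystander: grey multimeter lying flat, 90 x 180 mm, 45 mm high, origin under its centre, beside the press on its +y side.
- jar: Bystander: small jar, 52 mm across, 50 mm tall, origin under its centre, beside the press on its -y side.
- driver: Bystander: screwdriver 160 mm long lying along its own x, beside the press on its -y side.

How it is judged:
On the way:
1. the fingers push the handle on the far side of its round, at least 100 mm from where it began (distance of handle_mid from where it was at the start of the episode above 0.1 m and contact force between the fingers and handle above 0.3 N), for 0.1 s.
At the end, for the whole second after the job is handed in: The wheel has gone one turn anticlockwise and no more: the handle is back within 14 mm (about 12 degrees) of where it began with the turn count one higher, and at rest; tablet within 15 mm and bystanders within 20 mm of where they were (distance of handle_mid from where it was at the start of the episode below 0.014 m and value of joint wheel between 3.4 and 9.1 rad and velocity of joint wheel between -0.05 and 0.05 rad/s and distance of tablet from where it was at the start of the episode below 0.015 m and distance of each of meter, jar, driver from where it was at the start of the episode below 0.02 m); the robot touches nothing.
It fails at once if the tablet is lifted or dragged (15 mm) (distance of tablet from where it was at the start of the episode above 0.015 m).
It fails at once if a bystander is lifted or pushed away (20 mm) (distance of any of meter, jar, driver from where it was at the start of the episode above 0.02 m).
It also fails if it takes over 56 s, if anything falls off the work surface, if the arm or the gripper's body presses on something with over 40 N, if the wrist force passes 120 N, or if a joint passes its speed limit or range.

## Working session

There is one attempt and no reset: what is moved stays moved. The work goes in short steps, Python scripts to look and compute and a tool call to move; the robot and the scene stay as the last step left them, time stands still between calls to the robot, and variables do not carry over. Pictures are saved under pics/ and viewed, at most 10 in all, crops included, and the job is handed in when it is done.

Besides the shell and the picture viewer there is one more tool, called after ">>>" as name(argument=value, ...), one argument or row to a line, values as JSON. carry_out: Moves the arm, as the interface text tells. Its arguments: {"type":"object","properties":{"targets":{"type":"array","items":{"type":"number"}},"newtons":{"type":"number"}},"required":["targets"]}

```bash
mkdir -p pics; cat > h.py <<'E'
import numpy as np, cv2
from station import bot, imaging
def K(c):
    h=c["frame"].shape[0]; f=h/2/np.tan(np.radians(c["fov_y"])/2)
    return f
def project(c,P):
    T=np.linalg.inv(c["pose"]); p=(T[:3,:3]@np.atleast_2d(P).T).T+T[:3,3]
    s=np.stack([p[:,0],-p[:,1]],1)/(-p[:,2:3]); r2=(s**2).sum(1,keepdims=True)
    return s*(1+c["k1"]*r2)*K(c)+[c["cx"],c["cy"]]
def at_z(c,uv,z):
    d=(np.atleast_2d(uv)-[c["cx"],c["cy"]])/K(c); s=d.copy()
    for _ in range(30): s=d/(1+c["k1"]*(s**2).sum(1,keepdims=True))
    D=np.c_[s[:,0],-s[:,1],-np.ones(len(s))]@c["pose"][:3,:3].T; o=c["pose"][:3,3]
    return o+D*((z-o[2])/D[:,2])[:,None]
E
python3 - <<'E'
from h import *
import pickle
d={n:imaging.read_camera(n) for n in("scene","top")}
pickle.dump(d,open("c0.pkl","wb"))
for n,c in d.items():
    cv2.imwrite(f"pics/{n}0.png",cv2.resize(c["frame"][:,:,::-1],(800,600),interpolation=cv2.INTER_CUBIC))
    print(n,c["fov_y"],c["cx"],c["cy"],c["k1"],c["pose"].round(3).tolist())
o=bot.get_obs();print(o["t"],o["eef_pos"],o["tool_rot"],o["gripper_width"],bot.grip_point_offset)
E
```

```text
scene 52.15438206389089 260.9724220893686 180.71066251335387 0.03003805417553955 [[-0.532, -0.488, 0.692, 1.267], [0.847, -0.307, 0.434, 0.498], [0.001, 0.817, 0.577, 0.711], [0.0, 0.0, 0.0, 1.0]]
top 52.27707511909543 250.78502233625028 194.81906212693528 -0.04527244287446296 [[0.002, 0.991, -0.134, 0.402], [-0.999, 0.007, 0.034, 0.088], [0.034, 0.133, 0.99, 1.213], [0.0, 0.0, 0.0, 1.0]]
0.1 [0.20626882 0.6421443  0.23042841] [-7.68104079e-05  1.54775228e-01  9.87949356e-01 -8.32923905e-04] 0.9966599319112399 0.0187
```

View pics/scene0.png

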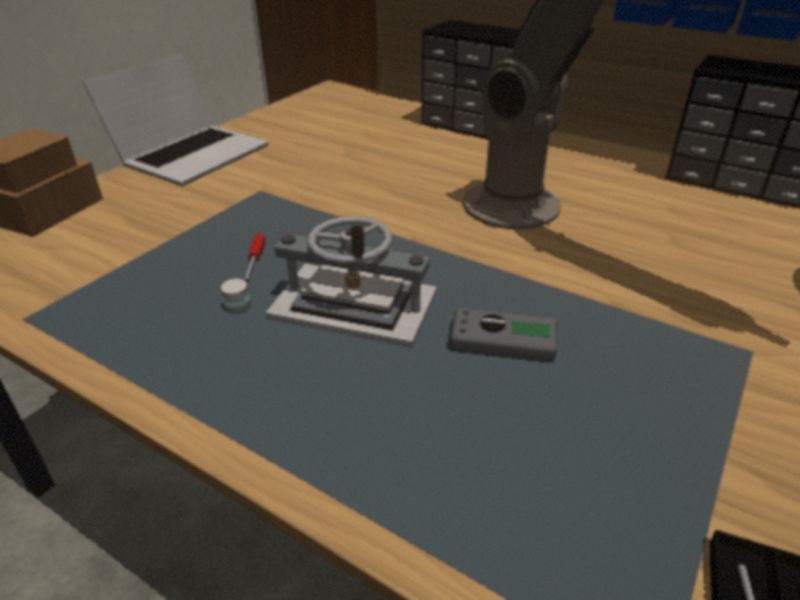

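View pics/top0.png

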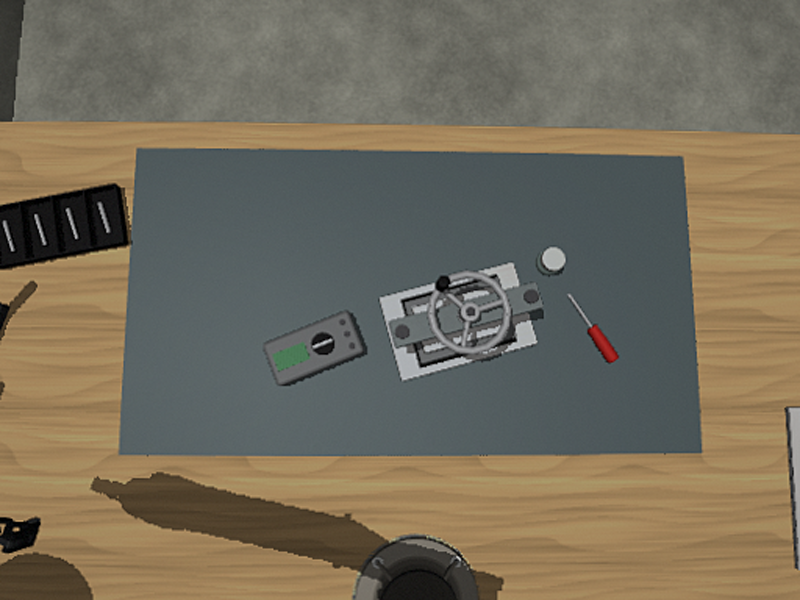

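The scene view shows the press with its wheel at about (350,240), the jar and driver to its left and the meter to its right. The top view shows the wheel centre near (470,313), the handle near (443,284), the meter on the left, and the jar and driver on the right. I'll enlarge crops of both.

```bash
python3 - <<'E'
from h import *
import pickle
d=pickle.load(open("c0.pkl","rb"))
# crops: top cols 260-350 rows 160-228 ; scene cols 180-280 rows 125-200
a=d["top"]["frame"][158:248,240:360,::-1]; b=d["scene"]["frame"][130:205,175:275,::-1]
A=cv2.resize(a,None,fx=6,fy=6,interpolation=cv2.INTER_CUBIC)
B=cv2.resize(b,None,fx=6,fy=6,interpolation=cv2.INTER_CUBIC)
cv2.imwrite("pics/ta.png",A);cv2.imwrite("pics/sb.png",B)
E
```

```text
(no output)
```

View pics/ta.png

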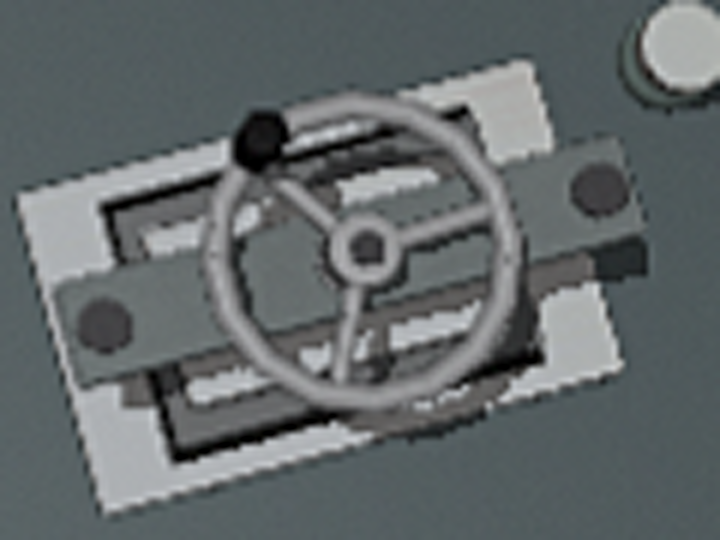

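View pics/sb.png

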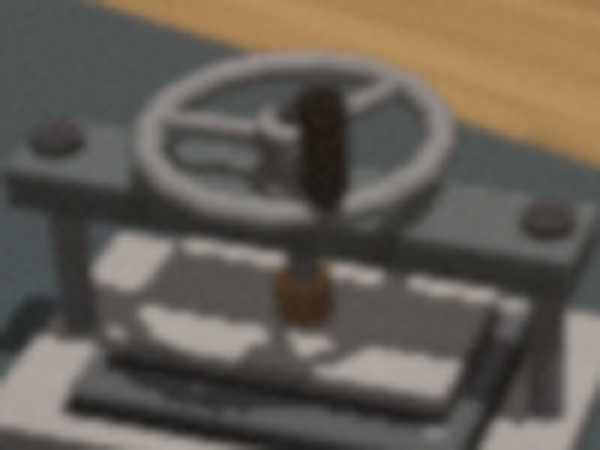

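The top crop shows the rim spanning columns 203–522 and rows 93–410, with its hub at (366,247) and the black grip at about (263,138). In the scene crop the grip runs from (326,93) to (325,207), and the rim spans columns 135–453.

```bash
python3 - <<'E'
from h import *
import pickle
from scipy.optimize import least_squares
d=pickle.load(open("c0.pkl","rb"));t,s=d["top"],d["scene"]
f=lambda p,o:(np.array(p,float)+.5)/6-.5+o
T=lambda *p:f(p,[240,158]);S=lambda *p:f(p,[175,130])
print("rim c",at_z(t,[T(362.5,251.5)],.152), "hub",at_z(t,[T(366,247)],.164),"grip",at_z(t,[T(263,138)],.195))
print("scene gripmid",at_z(s,[S(325.5,151)],.185))
a=np.linspace(0,2*np.pi,720,endpoint=False)
ring=lambda x,y,z:np.c_[x+.075*np.cos(a),y+.075*np.sin(a),0*a+z]
def ext(c,x,y):
    u=project(c,ring(x,y,.150));return np.r_[u.min(0),u.max(0)]
to=np.r_[T(203,93),T(522,410)];so=np.r_[S(135,50),S(453,222)]
for nm,c,o in(("top",t,to),("scene",s,so)):
    r=least_squares(lambda p:ext(c,*p)-o,[.5,0.02],diff_step=1e-3);print(nm,r.x,r.fun.round(2))
# base yaw from bridge bolts in top
b=at_z(t,[T(105,325),T(600,190)],.135)
v=b[0]-b[1];print("bolts",b,"press y dir deg",np.degrees(np.arctan2(v[1],v[0]))-90)
m=at_z(t,[[335*.64,347*.64]],.045),at_z(t,[[552*.64,259*.64]],.05);print(m)
E
```

```text
rim c [[ 0.53301648 -0.08368024  0.152     ]] hub [[ 0.53359743 -0.08336593  0.164     ]] grip [[ 0.57787536 -0.03330162  0.195     ]]
scene gripmid [[ 0.58117767 -0.02968329  0.185     ]]
top [ 0.53399753 -0.08428429] [-0.49 -0.65  0.51  0.62]
scene [ 0.52883177 -0.08710696] [-0.69  0.3   0.7  -0.38]
bolts [[ 0.50019642  0.03345956  0.135     ]
 [ 0.56489989 -0.19903936  0.135     ]] press y dir deg 15.551660941664878
(array([[0.47681493, 0.15613536, 0.045     ]]), array([[ 0.65097508, -0.26638335,  0.05      ]]))
```

>>> carry_out(
  targets=[0, 18, -33, 20, -5.5, 0, 18, -33, 20, -5.5, 0, 18, -33, 0, -5.5, 0, 18, -33, 0, -5.5, 0, 18, -33, 0, -5.5, 0, 18, -33, 0, -5.5, 0, 18, -33, 0, -5.5, 0, 18, -33, 0, -5.5, 0, 18, -33, 0, -5.5, 0, 18, -33, 0, -5.5, 0, 18, -33, 0, -5.5, 0, 18, -33, 0, -5.5, 0, 18, -33, 0, -5.5, 0, 18, -33, 0, -5.5, 0, 18, -33, 0, -5.5, 0, 18, -33, 0, -5.5, 0, 18, -33, 0, -5.5, 0, 18, -33, 0, -5.5, 0, 18, -33, 0, -5.5, 0, 18, -33, 0, -5.5],
  newtons=20,
)

```text
t: 2.1
eef_pos: [0.5667, -0.0186, 0.2711]
tool_rot: [-0.0, 0.899, 0.438, -0.0]
contact_force: [0.3, 0.0, -0.9]
gripper_width: 0.998
grasp_force: 0.0
```

>>> carry_out(
  targets=[0, 6, -6, 0, 0, 0, 6.5, -7, 0, -3, 0, 0, 0, -30, 0, 0, 0, 0, -30, 0, 0, 0, 0, -20, 0, 0, 0, 0, -16, 0, 0, 0, 0, 0, 0],
)

```text
t: 2.8
eef_pos: [0.5771, -0.0285, 0.1729]
tool_rot: [-0.001, 0.909, 0.417, -0.002]
contact_force: [0.1, 0.6, -0.4]
gripper_width: 0.998
grasp_force: 0.0
```

```bash
python3 - <<'E'
from h import *
o=bot.get_obs();print(o["t"],o["eef_pos"],o["contact_force"],o["q"])
c=imaging.read_camera("scene");t=imaging.read_camera("top")
a=cv2.resize(c["frame"][95:205,175:275,::-1],None,fx=4,fy=4,interpolation=cv2.INTER_CUBIC)
b=cv2.resize(t["frame"][148:258,240:340,::-1],None,fx=4,fy=4,interpolation=cv2.INTER_CUBIC)
cv2.imwrite("pics/s1.png",np.hstack([a,b]))
E
```

```text
2.8 [ 0.57711411 -0.0285283   0.17293064] [ 0.09566826  0.5676091  -0.41366098] [-0.54685698  0.44384562  0.64177681  1.87950512 -0.3266464   0.92952528
 -0.46300721]
```

View pics/s1.png

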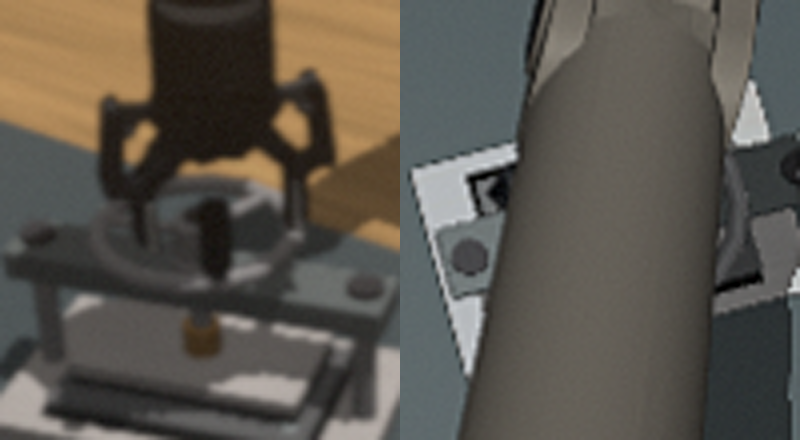

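The handle stands between the open fingers: in the left half the grip is at (213,240) and the pads are at (140,225) and (297,215). Next I close on it gently.

>>> carry_out(
  targets=[255, 0, 0, 0, 0, 255, 0, 0, 0, 0, 255, 0, 0, 0, 0, 255, 0, 0, 0, 0, 255, 0, 0, 0, 0, 255, 0, 0, 0, 0, 255, 0, 0, 0, 0, 255, 0, 0, 0, 0, 255, 0, 0, 0, 0, 255, 0, 0, 0, 0, 255, 0, 0, 0, 0, 255, 0, 0, 0, 0],
  newtons=20,
)

```text
t: 4.1
eef_pos: [0.5793, -0.0304, 0.1758]
tool_rot: [0.0, 0.909, 0.416, 0.0]
contact_force: [-0.6, 0.5, 6.1]
gripper_width: 0.246
grasp_force: 21.9
```

```bash
python3 - <<'E'
from h import *
o=bot.get_obs();print(o["t"],o["eef_pos"],o["contact_force"],o["gripper_width"],o["grasp_force"])
c0=np.array([.5325,-.0845]);h=o["eef_pos"][:2]-c0
print(np.hypot(*h),np.degrees(np.arctan2(h[1],h[0])))
a=np.radians(49+np.arange(0,367,8)[:46]);p=68*np.c_[np.cos(a),np.sin(a)]
r=np.round(p*2)/2;print(np.diff(r,axis=0).tolist(),(r[-1]-r[0]))
E
```

```text
4.1 [ 0.57930055 -0.03040318  0.17576015] [-0.63502767  0.47465129  6.05195582] 0.2464797958270662 21.943806409835815
0.07153151601673782 49.13607796583212
[[-7.5, 5.5], [-8.5, 4.5], [-8.5, 3.5], [-9.5, 2.0], [-9.5, 1.0], [-9.5, -0.5], [-9.0, -2.0], [-9.0, -3.0], [-8.5, -4.0], [-8.0, -5.5], [-6.5, -6.5], [-6.0, -7.5], [-5.0, -8.0], [-4.0, -9.0], [-2.5, -9.0], [-1.0, -9.5], [0.5, -9.5], [1.0, -9.5], [3.0, -9.0], [4.0, -8.5], [5.0, -8.0], [6.5, -7.0], [7.0, -6.5], [8.0, -5.0], [8.5, -4.0], [9.0, -3.0], [9.5, -1.0], [9.5, -0.5], [9.5, 1.0], [9.0, 2.5], [9.0, 4.0], [8.0, 5.0], [7.5, 6.0], [6.5, 6.5], [5.5, 8.0], [4.0, 8.5], [3.0, 9.0], [2.0, 9.0], [0.5, 9.5], [-1.0, 9.5], [-2.0, 9.5], [-3.5, 8.5], [-4.5, 8.5], [-5.5, 7.5], [-7.0, 7.0]] [0. 0.]
```

The handle is held at an opening of 0.246 (about 21 mm). I'll do the first stretch of the round and check the forces.

>>> carry_out(
  targets=[255, -7.5, 5.5, 0, 0, 255, -8.5, 4.5, 0, 0, 255, -8.5, 3.5, 0, 0, 255, -9.5, 2, 0, 0, 255, -9.5, 1, 0, 0, 255, -9.5, -0.5, 0, 0, 255, -9, -2, 0, 0, 255, -9, -3, 0, 0, 255, -8.5, -4, 0, 0, 255, -8, -5.5, 0, 0, 255, -6.5, -6.5, 0, 0],
)

```text
t: 5.2
eef_pos: [0.4854, -0.0357, 0.1758]
tool_rot: [0.001, 0.909, 0.416, 0.001]
contact_force: [5.6, -1.5, 2.8]
gripper_width: 0.254
grasp_force: 21.8
```

```bash
python3 - <<'E'
from h import *
o=bot.get_obs();print(o["t"],o["eef_pos"],o["contact_force"],o["gripper_width"],o["grasp_force"])
E
```

```text
5.2 [ 0.48541663 -0.03566864  0.17575742] [ 5.62519471 -1.50576661  2.7913123 ] 0.2544571983429142 21.819393038749695
```

>>> carry_out(
  targets=[255, -6, -7.5, 0, 0, 255, -5, -8, 0, 0, 255, -4, -9, 0, 0, 255, -2.5, -9, 0, 0, 255, -1, -9.5, 0, 0, 255, 0.5, -9.5, 0, 0, 255, 1, -9.5, 0, 0, 255, 3, -9, 0, 0, 255, 4, -8.5, 0, 0, 255, 5, -8, 0, 0, 255, 6.5, -7, 0, 0, 255, 7, -6.5, 0, 0],
)

```text
t: 6.4
eef_pos: [0.4928, -0.1354, 0.1756]
tool_rot: [-0.001, 0.909, 0.416, -0.0]
contact_force: [-0.8, 2.4, 11.5]
gripper_width: 0.25
grasp_force: 22.7
```

```bash
python3 - <<'E'
from h import *
o=bot.get_obs();print(o["t"],o["eef_pos"],o["contact_force"],o["gripper_width"],o["grasp_force"])
E
```

```text
6.4 [ 0.49282417 -0.1354335   0.17563689] [-0.79528974  2.42409258 11.54959575] 0.25017692636516237 22.7106910943985
```

>>> carry_out(
  targets=[255, 8, -5, 0, 0, 255, 8.5, -4, 0, 0, 255, 9, -3, 0, 0, 255, 9.5, -1, 0, 0, 255, 9.5, -0.5, 0, 0, 255, 9.5, 1, 0, 0, 255, 9, 2.5, 0, 0, 255, 9, 4, 0, 0, 255, 8, 5, 0, 0, 255, 7.5, 6, 0, 0, 255, 6.5, 6.5, 0, 0],
)

```text
t: 7.5
eef_pos: [0.5871, -0.126, 0.1757]
tool_rot: [0.001, 0.91, 0.416, -0.0]
contact_force: [0.4, -4.3, 7.4]
gripper_width: 0.248
grasp_force: 22.3
```

```bash
python3 - <<'E'
from h import *
o=bot.get_obs();print(o["t"],o["eef_pos"],o["contact_force"],o["gripper_width"],o["grasp_force"])
E
```

```text
7.5 [ 0.58712828 -0.12601264  0.17573574] [ 0.44806376 -4.27498409  7.35273134] 0.24785551108205656 22.251402139663696
```

Still held, and the forces are low. I'll finish the round and let it settle.

>>> carry_out(
  targets=[255, 5.5, 8, 0, 0, 255, 4, 8.5, 0, 0, 255, 3, 9, 0, 0, 255, 2, 9, 0, 0, 255, 0.5, 9.5, 0, 0, 255, -1, 9.5, 0, 0, 255, -2, 9.5, 0, 0, 255, -3.5, 8.5, 0, 0, 255, -4.5, 8.5, 0, 0, 255, -5.5, 7.5, 0, 0, 255, -7, 7, 0, 0, 255, 0, 0, 0, 0, 255, 0, 0, 0, 0, 255, 0, 0, 0, 0],
)

```text
t: 8.9
eef_pos: [0.5778, -0.0292, 0.1757]
tool_rot: [-0.001, 0.909, 0.416, -0.0]
contact_force: [-2.4, 1.3, 11.3]
gripper_width: 0.25
grasp_force: 22.6
```

```bash
python3 - <<'E'
from h import *
o=bot.get_obs();print(o["t"],o["eef_pos"],o["contact_force"],o["gripper_width"],o["grasp_force"])
E
```

```text
8.9 [ 0.57782234 -0.02919013  0.17569157] [-2.433262    1.31942803 11.32277819] 0.250477164381697 22.550037503242493
```

Back within 2 mm of the start. Now I open, rise and move clear.

>>> carry_out(
  targets=[0, 0, 0, 0, 0, 0, 0, 0, 0, 0, 0, 0, 0, 0, 0, 0, 0, 0, 0, 0, 0, 0, 0, 0, 0, 0, 0, 0, 0, 0, 0, 0, 0, 0, 0, 0, 0, 0, 0, 0, 0, 0, 0, 20, 0, 0, 0, 0, 40, 0, 0, 0, 0, 40, 0, 0, -10, 40, 0, 0, 0, -10, 40, 0, 0, 0, -10, 40, 0, 0, 0, -10, 40, 0, 0, 0, -10, 40, 0, 0, 0, -10, 40, 0, 0, 0, -10, 40, 0, 0, 0, -10, 40, 0, 0, 0, -10, 40, 0, 0],
)

```text
t: 10.9
eef_pos: [0.4883, 0.3312, 0.2755]
tool_rot: [-0.0, 0.909, 0.416, 0.0]
contact_force: [0.3, 0.8, 0.5]
gripper_width: 0.999
grasp_force: 0.0
```

```bash
python3 - <<'E'
from h import *
o=bot.get_obs();print(o["t"],o["eef_pos"],o["contact_force"],o["gripper_width"])
c=imaging.read_camera("top")
cv2.imwrite("pics/t2.png",cv2.resize(c["frame"][138:268,160:400,::-1],None,fx=3.3,fy=3.3,interpolation=cv2.INTER_CUBIC))
E
```

```text
10.9 [0.48828811 0.33123385 0.27545649] [0.2537678  0.78015424 0.46782603] 0.9985263780411552
```

View pics/t2.png

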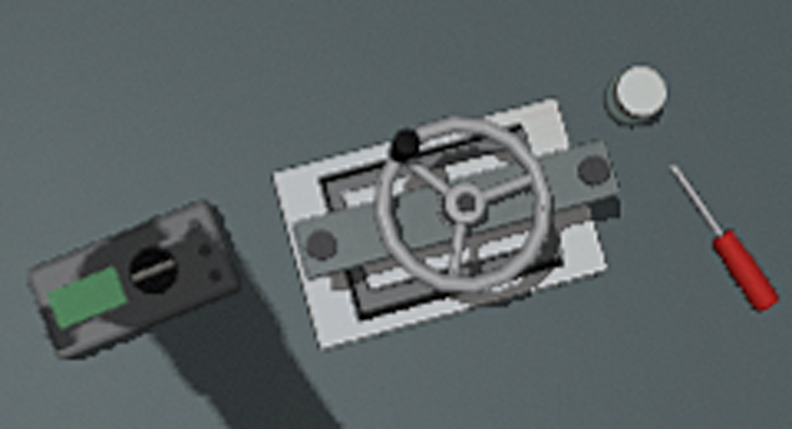

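The picture shows the handle at (405,145), a few millimetres at most from its starting place. The tablet, meter, jar and driver are undisturbed and the arm is clear, so I'll hand in.

>>> carry_out(
  targets=[0, 0, 0, 0, 0, 0, 0, 0, 0, 0, 0, 0, 0, 0, 0],
)

```text
t: 11.25
eef_pos: [0.4897, 0.3279, 0.2755]
tool_rot: [0.0, 0.91, 0.415, 0.0]
contact_force: [-0.3, -0.6, 0.4]
gripper_width: 0.997
grasp_force: 0.0
```

```bash
python3 -c "
from station import bot
print(bot.hand_in())"
```

```text
the job is handed in; nothing more can be done
None
```

I turned the wheel one full turn anticlockwise, holding the handle lightly between the fingertips; the handle is back within about 4 mm of its start, nothing else appears to have moved, the arm is clear, and the job is handed in, though `hand_in` returned no verdict.

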